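Refit the labeller's feed roller and hold the feed lever on its third click

TASK

Take the loose feed roller from its wooden cradle and push it down into the labeller's fork clip until both of its shaft ends sit on the bottom of the forks and the sprung jaw has snapped back over them, then let go of it. Then press the feed lever down with the fingertips, past its first two clicks to the third, without going on to the bottom stop, and finish while still holding it there against its return spring. Leave the cans and other goods on the bench where they are.

Things in the scene. Friction and masses are not known exactly. Their poses are not given: they have to be found in the camera images.
- roller_center (a point): Centre of the loose feed roller: rubber roller 32 mm in diameter, 60 mm long (grip it here, across its diameter) on a steel shaft 12 mm in diameter, 116 mm long, sticking out 28 mm at each end; about 0.15 kg. y is its axis, level at the start, 40 mm above the bench; it may turn about y.
- cradle: Fixed wooden cradle in which the roller starts, lying along the cradle's y. Origin under its middle. Base plate 60 (x) x 120 (y) x 8 mm; at y = -45 and +45 mm posts 12 mm wide in y, 30 mm in x, 41 mm tall, carry the shaft in notches open at the top.
- clip_seat (a point): Where the roller's centre is when seated in the fork clip, 65 mm above the bench. y: along the seated roller's axis; x: towards the jaw; z up. Two forks at y = -45 and +45 mm, 10 mm thick; slots 14 mm wide in x, open at the top, flat bottom 6 mm below this point. The -x prong stands 23 mm above this point, its flare to 37 mm; the +x side has the jaw. The roller goes straight down.
- head: The fixed grey labeller head with the fork clip; origin on the bench right under clip_seat, same axes, turned differently each time. Base x -65 to +125, y -75 to +75 mm, 24 mm high. Between the forks there is free space above the base, save the jaw's 6 mm cross rod at x = +14 mm, 30 mm above the bench. From x = +74 mm on stands a housing 85 mm high.
- clip_jaw (a joint): Angle (rad) of the clip's hinged steel jaw, one piece with an arm at each fork: 0 = sprung shut over the slots, its steep ramp 7 to 26 mm above clip_seat; opens to about 0.1 as the shaft is pushed down past it, then springs back to 0. Pushing past takes about 5 to 15 N; the roller's weight is not enough.
- lever_pad (a point): Middle of the top face of the black thumb pad (40 x 40 x 12 mm) at the end of the feed lever, 120 mm along the lever from the pivot and 6 mm above its middle line. Moves with the lever. Height above the bench at rest 163 mm (lever rising 0.5 rad above level); at the first, second and third click 135, 106 and 76 mm; at the bottom stop 48 mm.
- lever_pivot (a point): Middle of the lever's level pivot axis (y), 100 mm above the bench, in the fixed grey lever unit, turned differently each time. The lever points to -x of this frame. The unit reaches x -45 to +105, y -40 to +40 mm; cheeks 120 mm high from x = -25 mm on; the steel dial between them reaches 138 mm above the bench.
- feed_lever (a joint): Angle of the feed lever, rad: 0 = up at rest, grows as pressed down. Clicks (notches of its dial; the force eases on nearing each, then steps up by 2 N just past it) at 0.25, 0.50 and 0.75; ridges at 0.125, 0.375, 0.625 and 0.875; bottom stop at 1.0. Its spring always brings it back to 0 when let go; holding it on the third click takes about 4 to 7 N at the pad.
- can_mid: Bystander, not to be moved: food can, 74 mm across, 110 mm tall, standing between the two units. Origin at the centre of its underside.
- can_left: Bystander, not to be moved: food can, 74 mm across, 110 mm tall, at the left side. Origin at the centre of its underside.
- can_right: Bystander, not to be moved: wide food can, 84 mm across, 80 mm tall, at the right side. Origin at the centre of its underside.
- jar: Bystander, not to be moved: jar, 76 mm across, 120 mm tall, behind the can in the middle. Origin at the centre of its underside.
- tape: Bystander, not to be moved: empty tape core, upright ring 100 mm across, 48 mm tall, near the robot, left. Origin at the centre of its underside.
- carton: Bystander, not to be moved: small carton 60 x 90 x 140 mm tall, at the left side, nearer the robot. Origin at the centre of its underside.
- can_side: Bystander, not to be moved: food can, 66 mm across, 100 mm tall, at the right side, nearer the robot. Origin at the centre of its underside.
- label_pad: Bystander, not to be moved: pad of labels 80 x 100 x 20 mm, lying near the robot, right. Origin at the centre of its underside.

How it is judged:
On the way, in this order (a step that is already met when the one before it is completed fails the run):
1. the roller is seated in both forks under the closed jaw, and let go (x of roller_center in the frame of clip_seat between -0.004 and 0.004 m and y of roller_center in the frame of clip_seat between -0.012 and 0.012 m and z of roller_center in the frame of clip_seat between -0.004 and 0.004 m and angle between the y axis of roller_center and the y axis of clip_seat, either way round below 0.06 rad and value of joint clip_jaw below 0.05 rad and contact force between the fingers and roller below 0.2 N), for 0.2 s.
2. the fingers hold the feed lever on its third click (value of joint feed_lever between 0.65 and 0.85 rad and contact force between the fingers and feed_lever above 2 N), for 0.3 s.
At the end, for the whole second after the job is handed in: The roller is seated in the fork clip (centre within 4 mm across and in height, 12 mm along its axis, axis within 0.06 rad), jaw shut (under 0.05 rad), roller not touched by the fingers; the fingers still press the feed lever (over 2 N) on its third click (0.65 to 0.85 rad) (all of step 1 and all of step 2); the arm keeps its last pose, push and grip.
It fails at once if the feed lever was pressed on to its bottom stop (value of joint feed_lever above 0.96 rad).
It fails at once if a bystander was moved more than 30 mm or knocked over (distance of any of can_mid, can_left, can_right, jar, tape, carton, can_side, label_pad from where it was at the start of the episode above 0.03 m or angle between any of can_mid, can_left, can_right, jar, tape, carton, can_side, label_pad's own z axis and vertical above 0.5 rad).
It also fails if it takes over 58 s, if anything falls off the work surface, if the arm or the gripper's body presses on something with over 40 N, if the wrist force passes 120 N, or if a joint passes its speed limit or range.

ROBOT

A 7-joint arm with a two-finger parallel gripper is mounted at the origin on the work surface. World frame = base frame: x ahead of the robot, y to its left, z up, the work surface at z = 0. Lengths are in m, angles in rad, forces in N, time in s.
With the tool pointing down it reaches from about 0.4 to 0.85 m from the base axis. Payload 10.4 kg.
Tool frame: the origin (TCP) lies midway between the tips of the shut fingers; the grasp point (between the pads) lies 19 mm behind it; z points along the fingers, y is the direction in which the jaws open and shut (so a half turn about z gives the same grasp; the last joint's range is limited). The gripper opens to 85 mm and grips with 20 to 120 N. Pads are 22 mm wide; open, the fingers measure 114 mm over their backs; the gripper's body (76 mm by 85 mm) begins 54 mm behind the grasp point. The pads swing forward as they close: fully open they stand 13 mm farther back than shut.
Start: joints at [1.136, 0.332, -0.065, 1.46, 0.022, 1.35, -0.088], TCP at [0.25, -0.573, 0.231] pointing down, gripper open.
Joint ranges: [-2.6, 2.6], [-0.5, 2.12], [-1.47, 1.34], [0.16, 2.42], [-1.27, 4.41], [0.06, 2.06], [-2.6, 2.6]. Speed limits (rad/s): [2.22, 2.22, 2.79, 2.79, 3.14, 3.14, 3.14].

INTERFACE

Orientations are given as a unit quaternion [x, y, z, w].
In Python, from workcell import get_obs, camera, calibration, hand_in gives the robot as it stands.
- The arm moves only by the shell command python3 -m handwheel 'ROWS' [FORCE]. ROWS is JSON, a list of rows, each an object with "jaw": the finger opening in mm, from 0 to 85.4; "delta_pos": the shift along the tool's x, y, z scaled (see below), a list of three; "turn": the turn about the tool's z scaled (see below). In form: [{"jaw": jaw, "delta_pos": [tx, ty, tz], "turn": turn}, ...]. A call has 1 to 10 rows; each row is the pose to reach, as a shift and turn from the pose commanded when the call began, along the tool's axes at that moment, turning the shorter way round; what a row does not reach only later rows make up. The controller multiplies each number of a shift by 1 m and each number of a turn by pi rad. A row lasts 1/12 s, in which the tool goes at most 41.7 mm and 7.16 degrees, less where a joint would pass 70% of its speed; a pose out of reach is approached as far as the arm can. A call with a number of a shift or a turn outside -1 to 1 is refused whole. A call with a gripper value outside its range is refused whole. The fingers move at their own pace and stop on an object; FORCE is the grip in N (left out, the last holds). Time passes only in rows, so rows that repeat a pose let the fingers close. It gives the time, the measured TCP pose, the force and the opening at its end, in the units of the state.
- get_obs(): the state, without advancing time (a new reading comes with each control period).
- camera(name): name is "scene" or "top" or "wrist"; returns the picture (420x560x3 uint8, red, green, blue); there is no depth.
- calibration(name): a dict with "mtx" (3x3 intrinsics, pixels), "rvec" (rotation vector, rad) and "tvec" (3), from world to camera coordinates, as OpenCV has them. Camera axes: x right, y down, z forward; pixel columns grow to the right and rows downward; lengths in m; the calibration is good to about 2 mm. A picture is of the moment at which its call begins: read the wrist's pose just before it. calibration takes no time and is no camera call; for the wrist camera it gives the pose at the moment of the call.
- hand_in(): hands the job in, once; it reports no verdict.
The state is a dict: "clock": time; "joint_pos": joint angles; "joint_velocities": joint speeds; "tau": joint torques, N m; "position": TCP position; "ee_rot": TCP orientation; "ft_force": force on the tool from outside, world axes, zero at the start; "torque": the same for the moment, N m; "grip_width": opening from 0.0 (shut) to 1.0 (fully open).
Only numpy, scipy, OpenCV 4.12 (cv2) and the standard library are available. Lean on these libraries where they do the work, as an engineer would, in place of code of your own. Each camera call takes 0.05 s, during which the arm holds its last target.

## Working session

There is one attempt and no reset: what is moved stays moved. The work goes in short steps, Python scripts to look and compute and a shell command to move; the robot and the scene stay as the last step left them, time stands still between calls to the robot, and variables do not carry over. Pictures are saved under pics/ and viewed, and the job is handed in when it is done.

```bash
ls; mkdir -p pics
python3 - <<'E'
from workcell import get_obs, camera, calibration
import cv2
print(get_obs())
for n in ["scene","top","wrist"]:
    c=calibration(n); print(n,c)
    cv2.imwrite(f"pics/{n}0.png",camera(n)[:,:,::-1])
E
```

```text
pics
{'clock': 0.0, 'joint_pos': array([ 1.13642035,  0.33288702, -0.06475209,  1.46092762,  0.02157599,
        1.3498793 , -0.08852001]), 'joint_velocities': array([-1.67119541e-03,  1.42496267e-04, -1.01739357e-04, -1.23030090e-03,
       -2.92344367e-04, -1.67144921e-04,  4.07914811e-05]), 'tau': array([-2.49640852e-04, -6.25434136e+01,  4.87953576e-02, -3.91598511e+01,
        1.60462072e-02,  9.99575568e-03,  2.95720679e-05]), 'position': array([ 0.25003417, -0.57240882,  0.23051312]), 'ee_rot': array([ 9.78875027e-01,  2.04458277e-01, -1.55233090e-04, -6.86164064e-04]), 'ft_force': array([-0.61279919, -0.00594973,  0.19174382]), 'torque': array([ 0.04998136, -0.04658917,  0.01599714]), 'grip_width': 0.9967937175912692}
scene {'mtx': array([[519.1253507 ,   0.        , 285.03285979],
       [  0.        , 519.1253507 , 206.76429633],
       [  0.        ,   0.        ,   1.        ]]), 'rvec': array([ 1.88526534,  1.35215124, -0.67370263]), 'tvec': array([-0.1911632 , -0.2409393 ,  2.20216124])}
top {'mtx': array([[448.54029493,   0.        , 273.86332804],
       [  0.        , 448.54029493, 217.18302913],
       [  0.        ,   0.        ,   1.        ]]), 'rvec': array([ 2.13626712, -2.10827608,  0.18956269]), 'tvec': array([-0.02042147,  0.57550285,  1.25001701])}
wrist {'mtx': array([[372.7408046 ,   0.        , 286.21444868],
       [  0.        , 372.7408046 , 210.58368179],
       [  0.        ,   0.        ,   1.        ]]), 'rvec': array([-2.4120086 ,  1.57783151,  0.2379392 ]), 'tvec': array([-0.62618744, -0.03878149,  0.37817105])}
```

View pics/scene0.png

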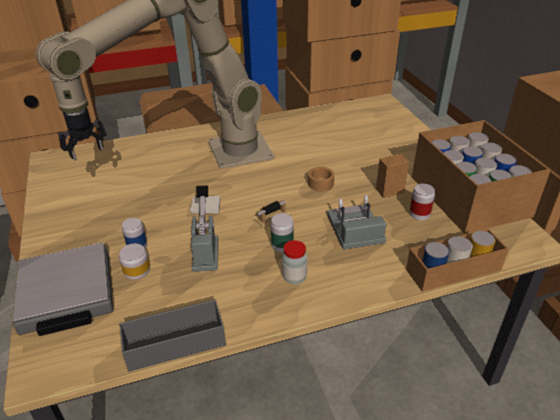

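View pics/top0.png

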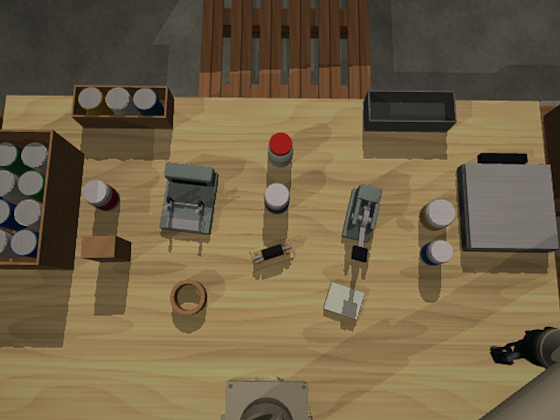

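View pics/wrist0.png

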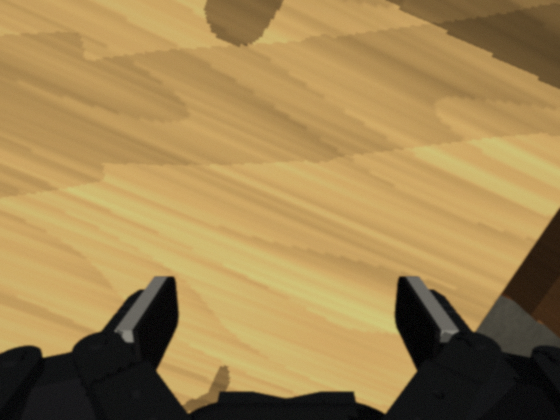

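The top view shows the roller in its cradle at about (272,253), the labeller head at (188,200), the lever unit at (362,212) with its pad at (360,254), and the bystanders around them. I'll enlarge the parts that matter.

```bash
cat > h.py <<'E'
import numpy as np, cv2
from workcell import get_obs, camera, calibration
from scipy.spatial.transform import Rotation as R
def cam(n):
    c=calibration(n); Rm=cv2.Rodrigues(c['rvec'])[0]; return c['mtx'],Rm,c['tvec'],c['rvec']
def ray(n,uv,c=None):
    K,Rm,t,_=c or cam(n); d=np.linalg.inv(K)@np.array([uv[0],uv[1],1.]); d=Rm.T@d; return -Rm.T@t,d/np.linalg.norm(d)
def onplane(n,uv,z,c=None):
    o,d=ray(n,uv,c); return o+d*(z-o[2])/d[2]
def proj(n,P,c=None):
    K,Rm,t,rv=c or cam(n); return cv2.projectPoints(np.array(P,float).reshape(-1,1,3),rv,t,K,None)[0].reshape(-1,2)
def tri(rays):
    A=np.zeros((3,3));b=np.zeros(3)
    for o,d in rays:
        M=np.eye(3)-np.outer(d,d);A+=M;b+=M@o
    return np.linalg.solve(A,b)
E
python3 - <<'E'
import cv2
t=cv2.imread('pics/top0.png')
def crop(x0,y0,x1,y1,s,f):
    cv2.imwrite(f,cv2.resize(t[y0:y1,x0:x1],None,fx=s,fy=s,interpolation=cv2.INTER_NEAREST))
crop(150,155,230,245,6,'pics/c_head.png')
crop(240,230,310,280,8,'pics/c_rol.png')
crop(330,175,400,275,6,'pics/c_lev.png')
E
```

```text
(no output)
```

View pics/c_head.png

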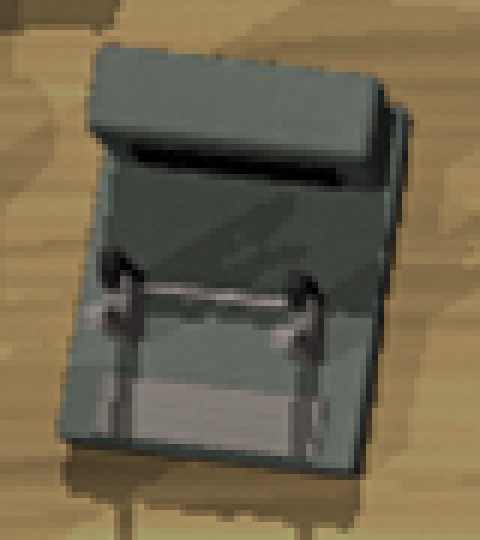

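View pics/c_rol.png

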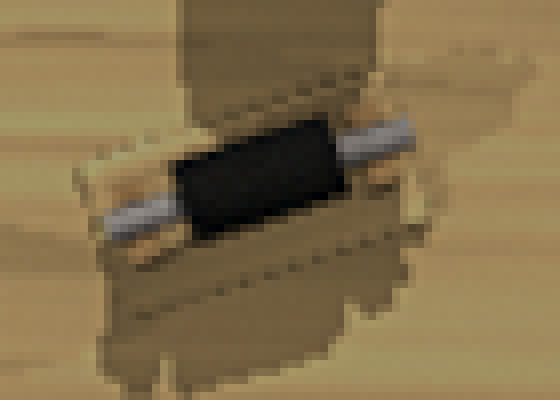

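View pics/c_lev.png

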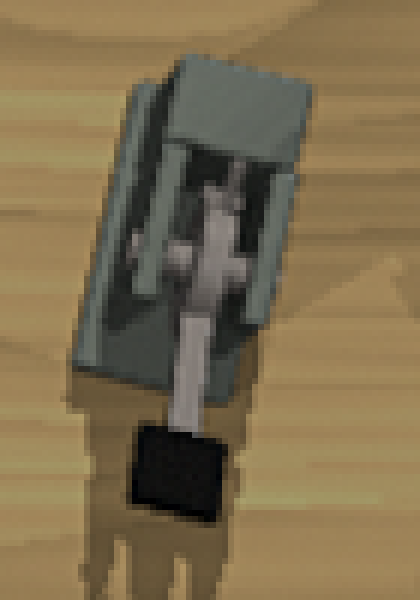

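Run:
```python
from h import *
im=cv2.imread('pics/top0.png')
g=im.max(2)
def blob(x0,y0,x1,y1,th,z):
    m=np.zeros_like(g); m[y0:y1,x0:x1]=(g[y0:y1,x0:x1]<th)*255
    n,l,s,c=cv2.connectedComponentsWithStats(m)
    i=1+np.argmax(s[1:,4]); cs,_=cv2.findContours((l==i).astype(np.uint8),0,2)
    r=cv2.minAreaRect(cs[0]); b=cv2.boxPoints(r); print(s[i],c[i],r)
    print('center',onplane('top',c[i],z)); 
    w=[onplane('top',p,z) for p in b]; 
    for a in range(2): d=w[a+1]-w[a]; print(np.linalg.norm(d),np.arctan2(d[1],d[0]))
blob(240,230,310,280,32,.04)
blob(340,235,380,270,32,.163)
P=[onplane('top',(150+u/6,155+v/6),z) for u,v,z in [(62,437,.024),(358,472,.024),(410,110,.024),(90,130,.085),(370,160,.085)]]
for p in P: print(p)
e=P[0]-P[1]; print('y dir',np.linalg.norm(e),np.arctan2(e[1],e[0]))
y=e/np.linalg.norm(e); x=np.array([y[1],-y[0],0]); print('seat',(P[0]+P[1])/2+.065*x)
# lever unit
print('lever base', [onplane('top',(330+u/6,175+v/6),.02) for u,v in [(72,370),(228,400)]])
for n,uv in dict(can_mid=(277,190),tape=(188,297)).items(): print(n,onplane('top',uv,.11 if n!='tape' else .048))
```

```text
[262 245  21  15 198] [271.96464646 251.86363636] ((271.95001220703125, 251.85000610351562), (9.803058624267578, 19.606117248535156), 71.56504821777344)
center [ 0.47603082 -0.00863269  0.04      ]
0.05682931810223564 -1.2343918962328744
0.028477405751361106 -2.810218256873875
[352 246  16  16 196] [359.26020408 253.40306122] ((359.4117736816406, 253.35296630859375), (15.522278785705566, 13.096922874450684), 14.03624439239502)
center [ 0.46180703 -0.2381601   0.163     ]
0.034627158113518706 -0.26024649786231496
0.04032500482599129 -1.8061317305783628
[0.54476316 0.32314155 0.024     ]
[0.52920772 0.17625642 0.024     ]
[0.71403056 0.15734922 0.024     ]
[0.68464401 0.30256085 0.085     ]
[0.67142559 0.16728607 0.085     ]
y dir 0.1477065053778502 1.4652875091243345
seat [0.60162398 0.24285363 0.024     ]
lever base [array([ 0.52590125, -0.2146601 ,  0.02      ]), array([ 0.51202034, -0.29101837,  0.02      ])]
can_mid [ 0.64286356 -0.02098759  0.11      ]
tape [0.34418617 0.22668138 0.048     ]
```

```bash
cat >> h.py <<'E'
def plan(target,yaw_y=None):
    """world TCP target, desired world angle of tool y -> delta in tool axes & turn/pi"""
    o=get_obs(); T=R.from_quat(o['ee_rot']).as_matrix()
    d=T.T@(np.array(target)-o['position']); s=''
    if yaw_y is not None:
        a=np.arctan2(T[1,1],T[0,1]); e=(yaw_y-a+np.pi)%(2*np.pi)-np.pi; s=f' turn {-e/np.pi:.4f}'
    print('pos',o['position'].round(4),'yawy',round(float(np.arctan2(T[1,1],T[0,1])),4),'-> delta',d.round(4),s)
E
python3 - <<'E'
from h import *
o=get_obs();T=R.from_quat(o['ee_rot']).as_matrix(); K,Rm,t,_=cam('wrist')
print('cam in tool',T.T@(-Rm.T@t-o['position']),'\n',T.T@Rm.T)
plan([.46,-.01,.26],.336)
E
```

```text
cam in tool [ 0.07445246  0.00144391 -0.14200547] 
 [[ 3.21068673e-04 -9.55707829e-01 -2.94316909e-01]
 [ 9.99999560e-01  4.74870326e-05  9.36693728e-04]
 [-8.81229292e-04 -2.94317080e-01  9.55707424e-01]]
pos [ 0.2501 -0.5725  0.2307] yawy -1.159 -> delta [ 0.4175 -0.4315 -0.0288]  turn -0.4759
```

```bash
python3 -m handwheel '[{"jaw":85,"delta_pos":[0.4175,-0.4315,-0.029],"turn":-0.476},{"jaw":85,"delta_pos":[0.4175,-0.4315,-0.029],"turn":-0.476},{"jaw":85,"delta_pos":[0.4175,-0.4315,-0.029],"turn":-0.476},{"jaw":85,"delta_pos":[0.4175,-0.4315,-0.029],"turn":-0.476},{"jaw":85,"delta_pos":[0.4175,-0.4315,-0.029],"turn":-0.476},{"jaw":85,"delta_pos":[0.4175,-0.4315,-0.029],"turn":-0.476},{"jaw":85,"delta_pos":[0.4175,-0.4315,-0.029],"turn":-0.476},{"jaw":85,"delta_pos":[0.4175,-0.4315,-0.029],"turn":-0.476},{"jaw":85,"delta_pos":[0.4175,-0.4315,-0.029],"turn":-0.476},{"jaw":85,"delta_pos":[0.4175,-0.4315,-0.029],"turn":-0.476}]' 40
python3 - <<'E'
from h import *
plan([.46,-.01,.26],.336); print(get_obs()['joint_pos'].round(3))
E
```

```text
clock: 0.98
position: [0.3958, -0.1809, 0.2515]
ee_rot: [0.672, 0.741, -0.0, 0.0]
ft_force: [1.6, -0.2, 0.1]
grip_width: 0.995
pos [ 0.3958 -0.1809  0.2515] yawy 0.097 -> delta [ 0.1638  0.0805 -0.0086]  turn -0.0761
[ 0.819 -0.084 -0.463  1.875 -0.038  1.341  0.463]
```

```bash
python3 -m handwheel '[{"jaw":85,"delta_pos":[0.164,0.08,-0.0086],"turn":-0.076},{"jaw":85,"delta_pos":[0.164,0.08,-0.0086],"turn":-0.076},{"jaw":85,"delta_pos":[0.164,0.08,-0.0086],"turn":-0.076},{"jaw":85,"delta_pos":[0.164,0.08,-0.0086],"turn":-0.076},{"jaw":85,"delta_pos":[0.164,0.08,-0.0086],"turn":-0.076},{"jaw":85,"delta_pos":[0.164,0.08,-0.0086],"turn":-0.076},{"jaw":85,"delta_pos":[0.164,0.08,-0.0086],"turn":-0.076},{"jaw":85,"delta_pos":[0.164,0.08,-0.0086],"turn":-0.076}]'
python3 - <<'E'
from h import *
plan([.46,-.01,.26],.336); print(get_obs()['joint_pos'].round(3))
c=cam('wrist'); im=camera('wrist')[:,:,::-1]; cv2.imwrite('pics/w1.png',im)
import pickle; pickle.dump(c,open('pics/w1.pkl','wb'))
E
```

```text
clock: 1.65
position: [0.4601, -0.0132, 0.2597]
ee_rot: [0.582, 0.813, -0.0, -0.0]
ft_force: [-1.2, -0.2, -0.2]
grip_width: 0.993
pos [ 0.4601 -0.0132  0.2597] yawy 0.3288 -> delta [ 0.003   0.0009 -0.0003]  turn -0.0023
[ 0.625 -0.018 -0.677  1.799 -0.011  1.357  0.279]
```

View pics/w1.png

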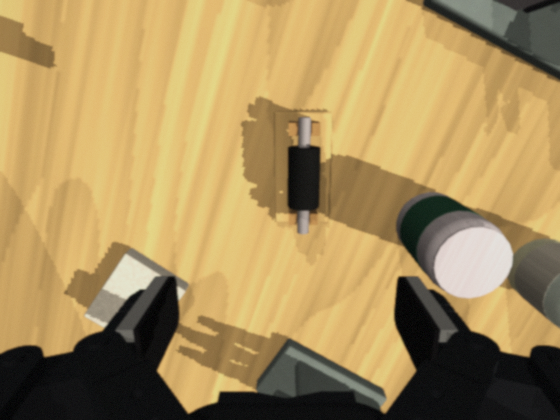

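The wrist view shows the black roller body at about (304,178), standing near-vertical in the picture, with its shaft ends at (304,120) and (303,230). can_mid is at the right.

Run:
```python
from h import *
import pickle
c=pickle.load(open('pics/w1.pkl','rb')); im=cv2.imread('pics/w1.png'); g=im.max(2)
m=np.zeros_like(g); m[130:225,270:340]=(g[130:225,270:340]<50)*255
n,l,s,cc=cv2.connectedComponentsWithStats(m); i=1+np.argmax(s[1:,4]); print(s[i],cc[i])
ys,xs=np.nonzero(l==i)
# per-row mid
rows=[(xs[ys==r].mean(),r) for r in range(ys.min()+3,ys.max()-2)]
p=np.polyfit([r for _,r in rows],[u for u,_ in rows],1); print(p)
f=lambda r:(np.polyval(p,r),r)
a=onplane('w',f(ys.min()),.04,c); b=onplane('w',f(ys.max()+1),.04,c); print('ends (occl)',a,b,np.linalg.norm(a-b),'ang',np.arctan2(*(b-a)[1::-1]))
# shaft ends
hsv=im.astype(int); sh=(abs(hsv[:,:,2]-hsv[:,:,0])<25)&(g>90)
m2=np.zeros_like(g); m2[100:250,290:318]=sh[100:250,290:318]*255
n,l2,s2,c2=cv2.connectedComponentsWithStats(m2)
for k in range(1,n):
    if s2[k,4]>30:
        print(s2[k],c2[k])
cv2.imwrite('pics/w1c.png',cv2.resize(im[95:250,250:360],None,fx=3.8,fy=3.8,interpolation=cv2.INTER_NEAREST))
```

```text
[ 288  147   31   64 1878] [303.24334398 178.08253461]
[-1.39346027e-02  3.05745947e+02]
ends (occl) [0.46705725 0.01673803 0.04      ] [ 0.48794061 -0.04444176  0.04      ] 0.06464580817584456 ang -1.241853437015509
[299 118  11  29 296] [303.91891892 131.84797297]
[298 210  11  23 199] [302.77889447 220.85929648]
```

View pics/w1c.png

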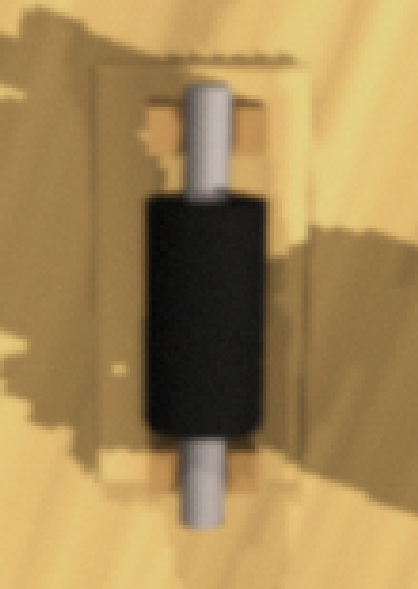

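Run:
```python
from h import *
import pickle
c=pickle.load(open('pics/w1.pkl','rb')); p=[-1.3935e-2,305.746+.2]
a,b=[onplane('w',(np.polyval(p,r),r),.042,c) for r in (117.4,234)]
print(a,b,np.linalg.norm(a-b),(a+b)/2,np.arctan2(*(b-a)[1::-1]))
print(-c[1].T@c[2])
# gauge of calibration: TCP projection
o=get_obs(); print(proj('wrist',o['position']))
ctr=(a+b)/2; ctr[2]=.021
plan(ctr,np.arctan2(*(b-a)[1::-1])+np.pi/2)
```

```text
[0.45814945 0.04313109 0.042     ] [ 0.49586051 -0.06728999  0.042     ] 0.11668307984708437 [ 0.47700498 -0.01207945  0.042     ] -1.2416955320430756
[0.4360318  0.05632705 0.40172065]
[[287.27714193 277.86819319]]
pos [ 0.4601 -0.0135  0.2597] yawy 0.3279 -> delta [-0.004   0.0166  0.2387]  turn -0.0004
```

Run:
```python
from h import *
plan([.597,.235,.28],-.105)
```

```text
pos [ 0.4601 -0.0135  0.2597] yawy 0.3279 -> delta [ 0.1912  0.2096 -0.0204]  turn 0.1378
```

```bash
python3 -m handwheel '[{"jaw":85,"delta_pos":[0.191,0.21,-0.02],"turn":0.138},{"jaw":85,"delta_pos":[0.191,0.21,-0.02],"turn":0.138},{"jaw":85,"delta_pos":[0.191,0.21,-0.02],"turn":0.138},{"jaw":85,"delta_pos":[0.191,0.21,-0.02],"turn":0.138},{"jaw":85,"delta_pos":[0.191,0.21,-0.02],"turn":0.138},{"jaw":85,"delta_pos":[0.191,0.21,-0.02],"turn":0.138},{"jaw":85,"delta_pos":[0.191,0.21,-0.02],"turn":0.138},{"jaw":85,"delta_pos":[0.191,0.21,-0.02],"turn":0.138},{"jaw":85,"delta_pos":[0.191,0.21,-0.02],"turn":0.138},{"jaw":85,"delta_pos":[0.191,0.21,-0.02],"turn":0.138}]'
python3 - <<'E'
from h import *
plan([.597,.235,.28],-.105); print(get_obs()['joint_pos'].round(3))
c=cam('wrist'); im=camera('wrist')[:,:,::-1]; cv2.imwrite('pics/w2.png',im)
import pickle; pickle.dump(c,open('pics/w2.pkl','wb'))
E
```

```text
clock: 2.53
position: [0.5974, 0.2367, 0.2789]
ee_rot: [0.743, 0.67, -0.001, -0.001]
ft_force: [-0.1, 0.4, -0.4]
grip_width: 0.996
pos [0.5974 0.2367 0.2789] yawy -0.103 -> delta [-0.0017 -0.0002 -0.0011]  turn 0.0006
[ 0.105  0.462 -0.794  1.3    0.323  1.51  -0.757]
```

View pics/w2.png

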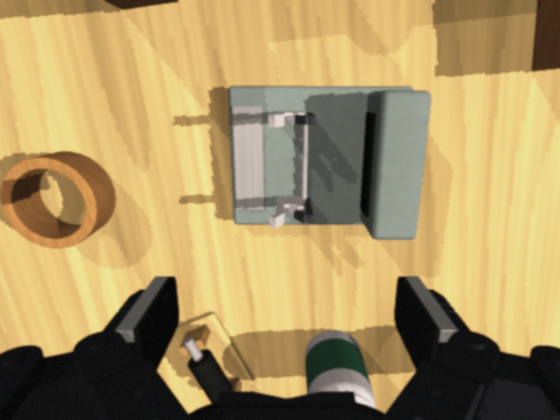

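Run:
```python
import cv2
im=cv2.imread('pics/w2.png'); cv2.imwrite('pics/w2c.png',cv2.resize(im[80:235,220:360],None,fx=3.85,fy=3.85,interpolation=cv2.INTER_CUBIC))
```

```text
(no output)
```

View pics/w2c.png

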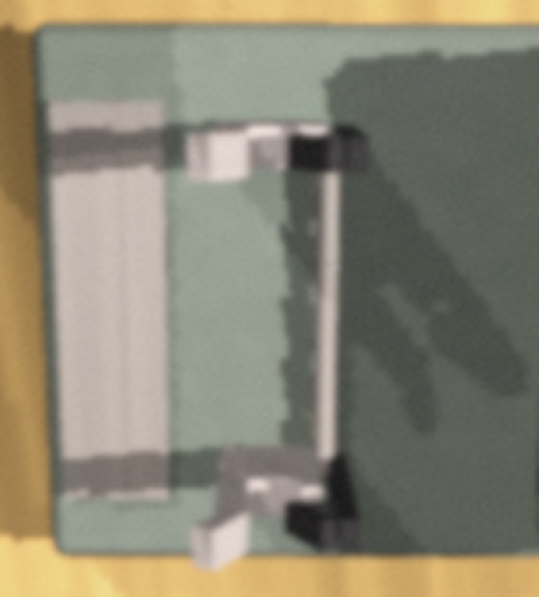

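Run:
```python
from h import *
import pickle
c=pickle.load(open('pics/w2.pkl','rb')); q=lambda u,v,z: onplane('w',(220+u/3.85-.37,80+v/3.85-.37),z,c)
def an(e): return np.arctan2(e[1],e[0])
A=q(38,27,.024);B=q(60,552,.024); e=A-B; print(A,B,np.linalg.norm(e),an(e)-np.pi/2)
th0=an(e)-np.pi/2
C=q(331.5,175,.033);D=q(326,455,.033); e2=C-D; print(C,D,an(e2)-np.pi/2)
for th in (th0,-.1):
    x=np.array([np.cos(th),np.sin(th),0]);y=np.array([-x[1],x[0],0])
    m=(A+B)/2
    print(th,'seat base',m+.065*x,' x from rod:',((C+D)/2-.014*x-m-.065*x)@x,'mm diff')
# base edges straight fit: left edge via mask
im=cv2.imread('pics/w2.png')
hsv=cv2.cvtColor(im,cv2.COLOR_BGR2HSV); m=((hsv[:,:,1]<90)).astype(np.uint8)*255
L=[]
for r in range(95,218):
    xs=np.nonzero(m[r,215:260])[0]; L.append((r,215+xs[0]))
p=np.polyfit(*zip(*L),1); res=np.array([u-np.polyval(p,r) for r,u in L]); print('edge',p,res.std())
T=[]
for u in list(range(245,360)):
    ys=np.nonzero(m[75:110,u])[0]; T.append((u,75+ys[0]))
pt=np.polyfit(*zip(*T),1); print('top edge',pt)
Bt=[]
for u in list(range(245,266))+list(range(305,350)):
    ys=np.nonzero(m[200:240,u])[0]; Bt.append((u,200+ys[-1]+1))
pb=np.polyfit(*zip(*Bt),1); print('bot edge',pb)
P=lambda r: onplane('w',(np.polyval(p,r)-.5,r),.022,c)
e=P(95)-P(215); print('left edge angle',an(e)-np.pi/2, P(155))
Q=lambda u: onplane('w',(u,np.polyval(pt,u)-.5),.022,c); e=Q(350)-Q(250); print('top edge ang',an(e),Q(300))
Q2=lambda u: onplane('w',(u,np.polyval(pb,u)-.5),.022,c); e=Q2(350)-Q2(250); print('bot edge ang',an(e),Q2(300), (Q(300)-Q2(300)))
```

```text
[0.54868461 0.32418066 0.024     ] [0.53363947 0.1791811  0.024     ] 0.14577801511603308 -0.10338991999722524
[0.62165466 0.27916389 0.033     ] [0.61345259 0.20299588 0.033     ] -0.10727056722147865
-0.10338991999722524 seat base [0.60581494 0.2449725  0.024     ]  x from rod: -0.0019222568549187497 mm diff
-0.1 seat base [0.60583731 0.24519171 0.024     ]  x from rod: -0.0019317180162980608 mm diff
edge [4.10351988e-02 2.24687940e+02] 0.297814396931527
top edge [9.63889294e-17 8.60000000e+01]
bot edge [1.14481969e-03 2.23727628e+02]
left edge angle -0.10569771669299044 [0.53929181 0.25533585 0.022     ]
top edge ang -0.10266529773200349 [0.61974583 0.31800948 0.022     ]
bot edge ang -0.10333523091747934 [0.60616735 0.17037359 0.022     ] [0.01357849 0.14763589 0.        ]
```

Run:
```python
from h import *
import pickle
c=pickle.load(open('pics/w2.pkl','rb')); q=lambda u,v,z: onplane('w',(220+u/3.85-.37,80+v/3.85-.37),z,c)
th=-.104; x=np.array([np.cos(th),np.sin(th),0]);y=np.array([-x[1],x[0],0])
s=np.array([.6042,.2452,0])
for n,u,v,z in [('flare+ left top',190,130,.102),('flare+ left bot',190,178,.102),('flare- TL',193,528,.102),('flare- BR',247,550,.102),('flare- TR',247,512,.102),('flare- BL',197,568,.102)]:
    p=q(u,v,z)-s; print(n,(p@x).round(4),(p@y).round(4))
```

```text
flare+ left top -0.0202 0.0501
flare+ left bot -0.0203 0.04
flare- TL -0.0206 -0.04
flare- BR -0.008 -0.0454
flare- TR -0.008 -0.0361
flare- BL -0.0198 -0.0499
```

Run:
```python
from h import *
import pickle
c=pickle.load(open('pics/w2.pkl','rb')); q=lambda u,v,z: onplane('w',(220+u/3.85-.37,80+v/3.85-.37),z,c)
th=-.104; x=np.array([np.cos(th),np.sin(th),0]);y=np.array([-x[1],x[0],0])
s=np.array([.6042,.2452,0])
for n,u,v,z in [('- TR',247,512,.088),('- BR',247,550,.088),('+ TR',250,130,.088),('+ BR',250,178,.088)]:
    p=q(u,v,z)-s; print(n,(p@x).round(4),(p@y).round(4))
print((-c[1].T@c[2]-s)@x)
plan([.4770,-.0121,.13],.328)
```

```text
- TR -0.0081 -0.0405
- BR -0.0081 -0.0502
+ TR -0.0074 0.0495
+ BR -0.0074 0.039
-0.005492718644232938
pos [0.5975 0.2353 0.2793] yawy -0.1047 -> delta [-0.2585 -0.0938  0.1496]  turn -0.1377
```

```bash
python3 -m handwheel '[{"jaw":85,"delta_pos":[-0.2585,-0.0938,0.1496],"turn":-0.1377},{"jaw":85,"delta_pos":[-0.2585,-0.0938,0.1496],"turn":-0.1377},{"jaw":85,"delta_pos":[-0.2585,-0.0938,0.1496],"turn":-0.1377},{"jaw":85,"delta_pos":[-0.2585,-0.0938,0.1496],"turn":-0.1377},{"jaw":85,"delta_pos":[-0.2585,-0.0938,0.1496],"turn":-0.1377},{"jaw":85,"delta_pos":[-0.2585,-0.0938,0.1496],"turn":-0.1377},{"jaw":85,"delta_pos":[-0.2585,-0.0938,0.1496],"turn":-0.1377},{"jaw":85,"delta_pos":[-0.2585,-0.0938,0.1496],"turn":-0.1377},{"jaw":85,"delta_pos":[-0.2585,-0.0938,0.1496],"turn":-0.1377},{"jaw":85,"delta_pos":[-0.2585,-0.0938,0.1496],"turn":-0.1377}]'
python3 - <<'E'
from h import *
plan([.4770,-.0121,.02],.328); print(get_obs()['joint_pos'].round(3))
c=cam('wrist'); im=camera('wrist')[:,:,::-1]; cv2.imwrite('pics/w3.png',im)
import pickle; pickle.dump(c,open('pics/w3.pkl','wb'))
E
```

```text
clock: 3.42
position: [0.476, -0.0141, 0.1303]
ee_rot: [0.584, 0.812, -0.001, 0.0]
ft_force: [0.8, 0.4, -0.0]
grip_width: 0.999
pos [ 0.476  -0.0141  0.1303] yawy 0.323 -> delta [0.0018 0.0017 0.1103]  turn -0.0016
[ 0.715  0.174 -0.835  1.931  0.147  1.098  0.143]
```

View pics/w3.png

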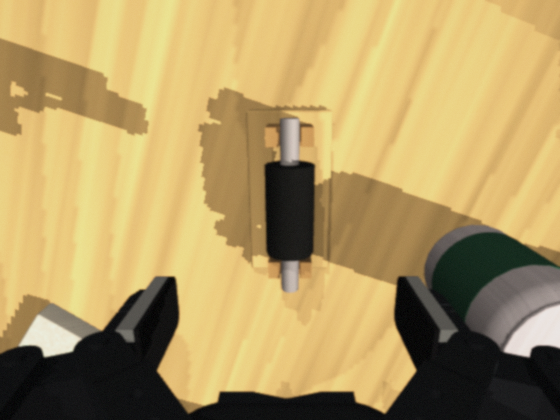

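The roller is at column 290, midway between the fingers (178 to 396), so I'll go straight down and grip.

```bash
python3 -m handwheel '[{"jaw":85,"delta_pos":[0,0.0005,0.04],"turn":0},{"jaw":85,"delta_pos":[0,0.0005,0.075],"turn":0},{"jaw":85,"delta_pos":[0,0.0005,0.1],"turn":0},{"jaw":85,"delta_pos":[0,0.0005,0.11],"turn":0},{"jaw":85,"delta_pos":[0,0.0005,0.11],"turn":0},{"jaw":0,"delta_pos":[0,0.0005,0.11],"turn":0},{"jaw":0,"delta_pos":[0,0.0005,0.11],"turn":0},{"jaw":0,"delta_pos":[0,0.0005,0.11],"turn":0},{"jaw":0,"delta_pos":[0,0.0005,0.11],"turn":0},{"jaw":0,"delta_pos":[0,0.0005,0.11],"turn":0}]' 50
python3 -m handwheel '[{"jaw":0,"delta_pos":[0,0,0],"turn":0},{"jaw":0,"delta_pos":[0,0,0],"turn":0},{"jaw":0,"delta_pos":[0,0,0],"turn":0},{"jaw":0,"delta_pos":[0,0,0],"turn":0}]' 50
```

```text
clock: 4.3
position: [0.4784, -0.011, 0.0215]
ee_rot: [0.582, 0.813, 0.0, 0.001]
ft_force: [-3.3, 0.1, 8.2]
grip_width: 0.361
clock: 4.63
position: [0.4784, -0.011, 0.0215]
ee_rot: [0.582, 0.813, 0.0, 0.001]
ft_force: [-2.6, -1.3, 7.5]
grip_width: 0.357
```

```bash
python3 -m handwheel '[{"jaw":0,"delta_pos":[0,0,-0.01],"turn":0},{"jaw":0,"delta_pos":[0,0,-0.03],"turn":0},{"jaw":0,"delta_pos":[0,0,-0.07],"turn":0},{"jaw":0,"delta_pos":[0,0,-0.11],"turn":0},{"jaw":0,"delta_pos":[0,0,-0.15],"turn":0},{"jaw":0,"delta_pos":[0,0,-0.18],"turn":0},{"jaw":0,"delta_pos":[0,0,-0.18],"turn":0},{"jaw":0,"delta_pos":[0,0,-0.18],"turn":0}]'
python3 - <<'E'
from h import *
plan([.6035,.2452,.2],-.104); print(get_obs()['joint_pos'].round(3), get_obs()['ft_force'].round(2),get_obs()['grip_width'])
c=cam('wrist'); im=camera('wrist')[:,:,::-1]; cv2.imwrite('pics/w4.png',im)
import pickle; pickle.dump(c,open('pics/w4.pkl','wb'))
E
```

```text
clock: 5.3
position: [0.4784, -0.0108, 0.2023]
ee_rot: [0.582, 0.813, 0.0, 0.002]
ft_force: [0.5, -0.3, -1.7]
grip_width: 0.361
pos [ 0.4784 -0.0108  0.2023] yawy 0.3286 -> delta [0.2019 0.201  0.0024]  turn 0.1377
[ 0.757  0.09  -0.859  1.841  0.074  1.239  0.205] [ 0.46 -0.26 -1.69] 0.36099765291216573
```

View pics/w4.png

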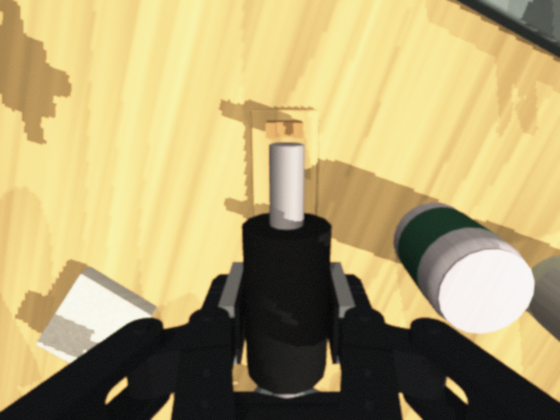

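Run:
```python
from h import *
import pickle
c=pickle.load(open('pics/w4.pkl','rb')); o=get_obs(); T=R.from_quat(o['ee_rot']).as_matrix()
f=lambda p: proj('w',T@np.array(p)+o['position'],c)[0].round(1)
for dz in (0,.004,-.004):
  for dx in (0,-.004):
    print(dx,dz,'shaft end top/ctr/bot',[f([.058+dx,0,-.019+dz+k]) for k in(-.006,0,.006)],'rubber top/bot',[f([.03+dx,0,-.019+dz+k]) for k in(-.016,.016)],[f([.03+dx,k,-.019+dz]) for k in(-.016,.016)])
im=cv2.imread('pics/w4.png'); cv2.imwrite('pics/w4c.png',cv2.resize(im[130:400,220:350],None,fx=2.2,fy=2.2,interpolation=cv2.INTER_CUBIC).clip(0,100)*2)
```

```text
0 0 shaft end top/ctr/bot [array([284.9, 146.4]), array([284.9, 144. ]), array([284.9, 141.8])] rubber top/bot [array([284.9, 240.7]), array([285. , 210.4])] [array([239.7, 223.8]), array([330.2, 223.8])]
-0.004 0 shaft end top/ctr/bot [array([284.9, 159. ]), array([284.9, 156. ]), array([285. , 153.4])] rubber top/bot [array([285. , 252.5]), array([285., 220.])] [array([240.2, 234.4]), array([329.8, 234.3])]
0 0.004 shaft end top/ctr/bot [array([284.9, 144.8]), array([284.9, 142.5]), array([285. , 140.5])] rubber top/bot [array([285., 236.]), array([285. , 207.5])] [array([241. , 220.2]), array([328.9, 220.1])]
-0.004 0.004 shaft end top/ctr/bot [array([284.9, 157. ]), array([285. , 154.2]), array([285. , 151.7])] rubber top/bot [array([285. , 247.5]), array([285. , 216.8])] [array([241.4, 230.5]), array([328.6, 230.4])]
0 -0.004 shaft end top/ctr/bot [array([284.9, 148.1]), array([284.9, 145.6]), array([284.9, 143.2])] rubber top/bot [array([284.9, 245.6]), array([285. , 213.5])] [array([238.4, 227.6]), array([331.5, 227.6])]
-0.004 -0.004 shaft end top/ctr/bot [array([284.9, 161.1]), array([284.9, 158. ]), array([284.9, 155.1])] rubber top/bot [array([284.9, 257.7]), array([285. , 223.3])] [array([238.8, 238.5]), array([331.1, 238.5])]
```

View pics/w4c.png

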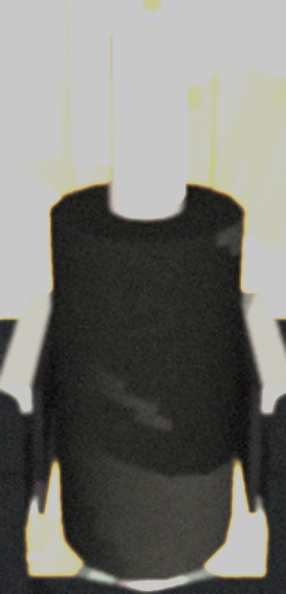

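The roller is held square and nearly centred: its rubber edges are at columns 243 and 331 and the shaft tip is at (287,143), with about 1.7 N of weight. I'll carry it over the clip.

```bash
python3 -m handwheel '[{"jaw":0,"delta_pos":[0.202,0.2005,0.002],"turn":0.1377},{"jaw":0,"delta_pos":[0.202,0.2005,0.002],"turn":0.1377},{"jaw":0,"delta_pos":[0.202,0.2005,0.002],"turn":0.1377},{"jaw":0,"delta_pos":[0.202,0.2005,0.002],"turn":0.1377},{"jaw":0,"delta_pos":[0.202,0.2005,0.002],"turn":0.1377},{"jaw":0,"delta_pos":[0.202,0.2005,0.002],"turn":0.1377},{"jaw":0,"delta_pos":[0.202,0.2005,0.002],"turn":0.1377},{"jaw":0,"delta_pos":[0.202,0.2005,0.002],"turn":0.1377},{"jaw":0,"delta_pos":[0.202,0.2005,0.002],"turn":0.1377},{"jaw":0,"delta_pos":[0.202,0.2005,0.002],"turn":0.1377}]'
python3 - <<'E'
from h import *
plan([.6028,.2453,.13],-.104); print(get_obs()['joint_pos'].round(3), get_obs()['ft_force'].round(2),get_obs()['grip_width'])
E
```

```text
clock: 6.18
position: [0.6008, 0.2472, 0.1958]
ee_rot: [0.742, 0.671, -0.002, -0.001]
ft_force: [0.2, -1.2, -2.7]
grip_width: 0.361
pos [0.6008 0.2472 0.1958] yawy -0.0999 -> delta [-0.0017  0.0025  0.0658]  turn 0.0013
[ 0.128  0.542 -0.841  1.399  0.4    1.38  -0.817] [ 0.18 -1.2  -2.7 ] 0.3610333127375802
```

```bash
python3 -m handwheel '[{"jaw":0,"delta_pos":[0,0,0.03],"turn":0},{"jaw":0,"delta_pos":[0,0,0.055],"turn":0},{"jaw":0,"delta_pos":[0,0,0.07],"turn":0},{"jaw":0,"delta_pos":[0,0,0.07],"turn":0},{"jaw":0,"delta_pos":[0,0,0.07],"turn":0},{"jaw":0,"delta_pos":[0,0,0.07],"turn":0}]'
python3 - <<'E'
from h import *
plan([.6028,.2453,.13],-.104); print(get_obs()['joint_pos'].round(3), get_obs()['ft_force'].round(2),get_obs()['grip_width'])
c=cam('wrist'); im=camera('wrist')[:,:,::-1]; cv2.imwrite('pics/w5.png',im)
import pickle; pickle.dump(c,open('pics/w5.pkl','wb'))
cv2.imwrite('pics/t5.png',cv2.resize(camera('top')[:,:,::-1][150:250,140:240],None,fx=5,fy=5))
E
```

```text
clock: 6.68
position: [0.6027, 0.2451, 0.1298]
ee_rot: [0.743, 0.669, 0.001, 0.0]
ft_force: [-0.5, -0.2, -2.1]
grip_width: 0.357
pos [0.6027 0.2451 0.1298] yawy -0.1043 -> delta [ 0.0002  0.     -0.0002]  turn -0.0001
[ 0.124  0.591 -0.817  1.477  0.441  1.262 -0.846] [-0.47 -0.18 -2.15] 0.35704663892404703
```

View pics/w5.png

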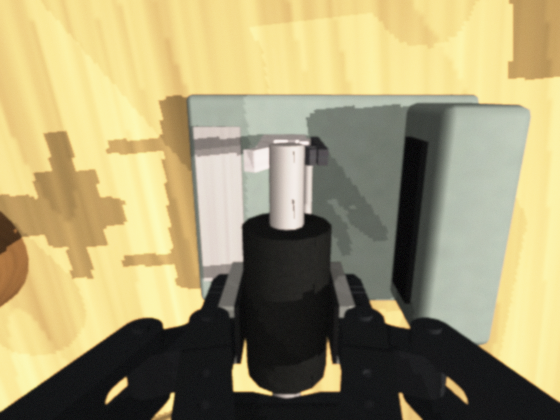

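The shaft (column 287) is over the slot, midway between the white prong flare (about 270) and the black jaw (about 306). I'll go down in stages.

```bash
python3 -m handwheel '[{"jaw":0,"delta_pos":[0,0,0.01],"turn":0},{"jaw":0,"delta_pos":[0,0,0.02],"turn":0},{"jaw":0,"delta_pos":[0,0,0.03],"turn":0},{"jaw":0,"delta_pos":[0,0,0.035],"turn":0},{"jaw":0,"delta_pos":[0,0,0.04],"turn":0},{"jaw":0,"delta_pos":[0,0,0.045],"turn":0},{"jaw":0,"delta_pos":[0,0,0.05],"turn":0}]' 80
python3 -m handwheel '[{"jaw":0,"delta_pos":[0,0,0.005],"turn":0},{"jaw":0,"delta_pos":[0,0,0.01],"turn":0}]' 80
python3 -m handwheel '[{"jaw":0,"delta_pos":[0,0,0.005],"turn":0},{"jaw":0,"delta_pos":[0,0,0.01],"turn":0}]' 80
```

```text
clock: 7.37
position: [0.6022, 0.2452, 0.0779]
ee_rot: [0.743, 0.67, 0.0, 0.0]
ft_force: [-0.4, -0.7, -2.1]
grip_width: 0.352
clock: 7.53
position: [0.6023, 0.2452, 0.068]
ee_rot: [0.743, 0.669, 0.0, 0.0]
ft_force: [-0.2, 0.5, -2.4]
grip_width: 0.348
clock: 7.7
position: [0.6018, 0.2457, 0.0584]
ee_rot: [0.743, 0.67, 0.0, -0.0]
ft_force: [-3.1, 0.7, -0.1]
grip_width: 0.352
```

```bash
python3 -m handwheel '[{"jaw":0,"delta_pos":[0,0,0.002],"turn":0},{"jaw":0,"delta_pos":[0,0,0.004],"turn":0},{"jaw":0,"delta_pos":[0,0,0.006],"turn":0}]' 80
python3 -m handwheel '[{"jaw":0,"delta_pos":[0,0,0.002],"turn":0},{"jaw":0,"delta_pos":[0,0,0.004],"turn":0}]' 80
python3 -m handwheel '[{"jaw":0,"delta_pos":[0,0,0.002],"turn":0},{"jaw":0,"delta_pos":[0,0,0.004],"turn":0},{"jaw":0,"delta_pos":[0,0,0.004],"turn":0}]' 80
```

```text
clock: 7.95
position: [0.6021, 0.2451, 0.052]
ee_rot: [0.743, 0.67, -0.0, 0.0]
ft_force: [0.4, 0.7, -2.4]
grip_width: 0.357
clock: 8.12
position: [0.6026, 0.2448, 0.0483]
ee_rot: [0.743, 0.669, 0.0, 0.0]
ft_force: [0.3, -1.0, -3.0]
grip_width: 0.35
clock: 8.37
position: [0.6027, 0.245, 0.0467]
ee_rot: [0.743, 0.669, 0.0, 0.001]
ft_force: [-8.5, -6.3, 18.4]
grip_width: 0.347
```

Run:
```python
from h import *
im=camera('wrist')[:,:,::-1]; cv2.imwrite('pics/w6.png',im)
s=camera('scene')[:,:,::-1]; cv2.imwrite('pics/s6.png',cv2.resize(s[170:260,310:400],None,fx=6,fy=6,interpolation=cv2.INTER_CUBIC))
print(get_obs()['ft_force'])
```

```text
[-8.27204267 -5.15219701 17.2524975 ]
```

View pics/w6.png

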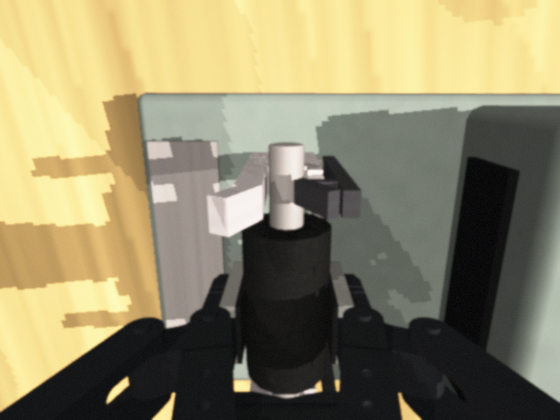

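View pics/s6.png

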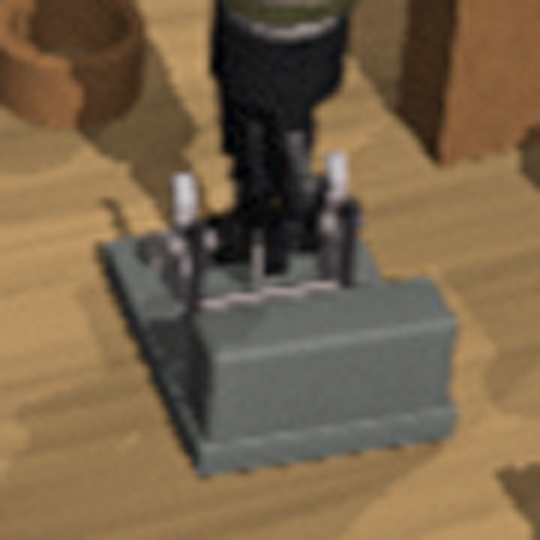

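The black jaw now lies over the shaft at (300,195), and the force stepped up from −3 to 18 N within 2 mm, as it would on the slot floor. I'll press a little more, then release.

```bash
python3 -m handwheel '[{"jaw":0,"delta_pos":[0,0,0.0015],"turn":0},{"jaw":0,"delta_pos":[0,0,0.0015],"turn":0},{"jaw":0,"delta_pos":[0,0,0.0015],"turn":0}]' 80
python3 -m handwheel '[{"jaw":60,"delta_pos":[0,0,0],"turn":0},{"jaw":60,"delta_pos":[0,0,-0.001],"turn":0},{"jaw":60,"delta_pos":[0,0,-0.001],"turn":0},{"jaw":60,"delta_pos":[0,0,-0.001],"turn":0},{"jaw":60,"delta_pos":[0,0,-0.001],"turn":0},{"jaw":60,"delta_pos":[0,0,-0.001],"turn":0}]' 40
```

```text
clock: 8.72
position: [0.6028, 0.245, 0.0465]
ee_rot: [0.743, 0.669, 0.0, 0.001]
ft_force: [-13.1, -8.7, 29.4]
grip_width: 0.35
clock: 9.22
position: [0.6021, 0.2451, 0.0436]
ee_rot: [0.743, 0.669, -0.0, -0.0]
ft_force: [0.4, -0.5, 0.4]
grip_width: 0.704
```

Released with no contact force. Next I'll lift straight up and look.

```bash
python3 -m handwheel '[{"jaw":60,"delta_pos":[0,0,-0.02],"turn":0},{"jaw":60,"delta_pos":[0,0,-0.05],"turn":0},{"jaw":60,"delta_pos":[0,0,-0.09],"turn":0},{"jaw":60,"delta_pos":[0,0,-0.13],"turn":0},{"jaw":60,"delta_pos":[0,0,-0.17],"turn":0},{"jaw":60,"delta_pos":[0,0,-0.2],"turn":0},{"jaw":85,"delta_pos":[0,0,-0.2],"turn":0},{"jaw":85,"delta_pos":[0,0,-0.2],"turn":0}]' 40
python3 - <<'E'
from h import *
import pickle
c=cam('wrist'); im=camera('wrist')[:,:,::-1]; cv2.imwrite('pics/w7.png',im)
pickle.dump(c,open('pics/w7.pkl','wb'))
cv2.imwrite('pics/w7c.png',cv2.resize(im[60:270,190:420],None,fx=2.8,fy=2.8,interpolation=cv2.INTER_CUBIC))
print(get_obs()['position'],get_obs()['joint_pos'].round(3))
E
```

```text
clock: 9.88
position: [0.6028, 0.2458, 0.2457]
ee_rot: [0.743, 0.669, 0.002, 0.001]
ft_force: [-0.3, -0.2, -1.5]
grip_width: 0.955
[0.60221706 0.24516913 0.24374873] [ 0.129  0.512 -0.852  1.334  0.381  1.461 -0.801]
```

View pics/w7c.png

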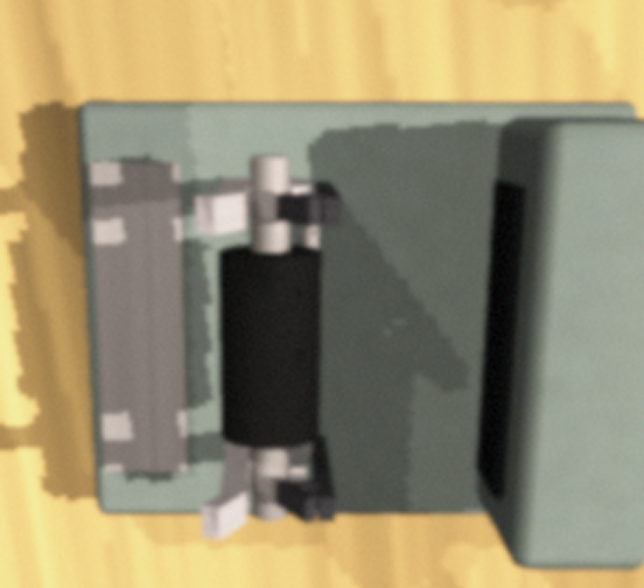

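Run:
```python
from h import *
import pickle
c=pickle.load(open('pics/w7.pkl','rb')); q=lambda u,v,z: onplane('w',(190+u/2.8-.3,60+v/2.8-.3),z,c)
th=-.104; x=np.array([np.cos(th),np.sin(th),0]);y=np.array([-x[1],x[0],0]); s=np.array([.6035,.2452,0])
for z in (.065,.08):
    a=q(269,156,z);b=q(270,517,z); d=a-b; print(z,np.linalg.norm(d), np.arctan2(d[1],d[0])-np.pi/2-th, ((a+b)/2-s)@x, ((a+b)/2-s)@y)
    L,Rr=q(221.5,345,z),q(321,345,z); print('width',np.linalg.norm(L-Rr),((L+Rr)/2-s)@x)
from workcell import camera
sc=camera('scene')[:,:,::-1]; cv2.imwrite('pics/s7.png',cv2.resize(sc[170:260,310:400],None,fx=6,fy=6,interpolation=cv2.INTER_CUBIC))
P=lambda p: proj('scene',s+p[0]*x+p[1]*y+np.array([0,0,p[2]]))[0]
for yy in (-.058,.058): print(P((0,yy,.065)),'crop',(P((0,yy,.065))-[310,170])*6)
```

```text
0.065 0.11653843384312398 0.00307412419295873 -0.00011939096321155806 5.294191941165641e-06
width 0.03147477130900372 0.0004283739863280892
0.08 0.11112286107973006 0.00307412419295873 -0.00015942735367357184 0.00343323667314561
width 0.030012130113185452 0.0003628828094609838
[336.73925627 211.38612818] crop [160.4355376  248.31676905]
[369.23969258 206.61894569] crop [355.43815547 219.71367412]
```

View pics/s7.png

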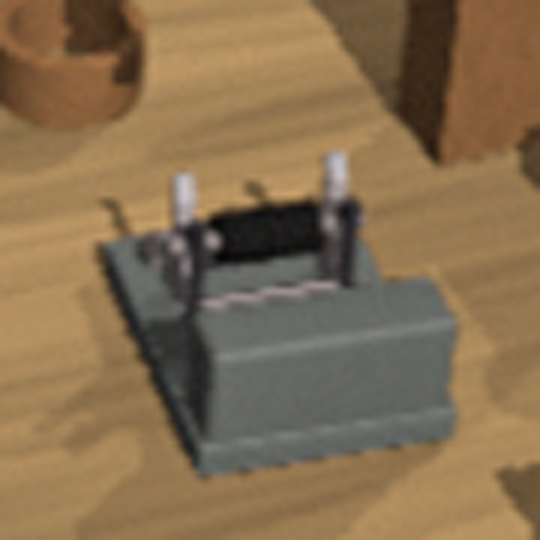

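The roller's shaft measures 116.5 mm long at z = 65 mm, centred within 0.5 mm and turned 0.003 rad, and the jaw covers it at both forks. So it is seated. Next I'll look at the lever.

Run:
```python
from h import *
plan([.475,-.245,.30],-.2)
```

```text
pos [0.6019 0.2448 0.2427] yawy -0.1038 -> delta [-0.5004 -0.0755 -0.0567]  turn 0.0306
```

```bash
python3 -m handwheel '[{"jaw":0,"delta_pos":[-0.2,-0.03,-0.057],"turn":0.01},{"jaw":0,"delta_pos":[-0.5,-0.0755,-0.057],"turn":0.03},{"jaw":0,"delta_pos":[-0.5,-0.0755,-0.057],"turn":0.03},{"jaw":0,"delta_pos":[-0.5,-0.0755,-0.057],"turn":0.03},{"jaw":0,"delta_pos":[-0.5,-0.0755,-0.057],"turn":0.03},{"jaw":0,"delta_pos":[-0.5,-0.0755,-0.057],"turn":0.03},{"jaw":0,"delta_pos":[-0.5,-0.0755,-0.057],"turn":0.03},{"jaw":0,"delta_pos":[-0.5,-0.0755,-0.057],"turn":0.03},{"jaw":0,"delta_pos":[-0.5,-0.0755,-0.057],"turn":0.03},{"jaw":0,"delta_pos":[-0.5,-0.0755,-0.057],"turn":0.03}]' 40
python3 - <<'E'
from h import *
plan([.475,-.245,.30],-.2); print(get_obs()['joint_pos'].round(3))
E
```

```text
clock: 10.82
position: [0.4968, -0.157, 0.2906]
ee_rot: [0.774, 0.634, -0.001, -0.001]
ft_force: [0.5, 0.3, -0.0]
grip_width: 0.001
pos [ 0.4968 -0.157   0.2906] yawy -0.1986 -> delta [-0.0906 -0.0041 -0.0094]  turn 0.0004
[ 0.879  0.135 -0.719  1.607  0.089  1.436 -0.047]
```

```bash
python3 -m handwheel '[{"jaw":0,"delta_pos":[-0.0906,-0.004,-0.0094],"turn":0},{"jaw":0,"delta_pos":[-0.0906,-0.004,-0.0094],"turn":0},{"jaw":0,"delta_pos":[-0.0906,-0.004,-0.0094],"turn":0},{"jaw":0,"delta_pos":[-0.0906,-0.004,-0.0094],"turn":0},{"jaw":0,"delta_pos":[-0.0906,-0.004,-0.0094],"turn":0},{"jaw":0,"delta_pos":[-0.0906,-0.004,-0.0094],"turn":0}]' 40
python3 - <<'E'
from h import *
import pickle
print(get_obs()['joint_pos'].round(3))
c=cam('wrist'); im=camera('wrist')[:,:,::-1]; cv2.imwrite('pics/w8.png',im)
pickle.dump(c,open('pics/w8.pkl','wb'))
E
```

```text
clock: 11.32
position: [0.4769, -0.2415, 0.3003]
ee_rot: [0.773, 0.634, -0.0, -0.001]
ft_force: [0.2, -0.3, 0.2]
grip_width: -0.0
[ 0.972  0.157 -0.655  1.561  0.095  1.458  0.116]
```

View pics/w8.png

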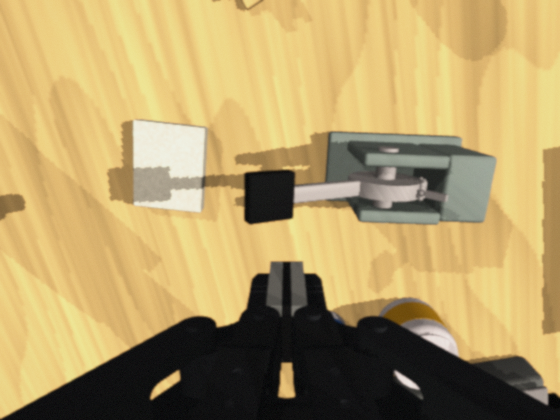

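Run:
```python
import cv2,numpy as np
im=cv2.imread('pics/w8.png'); c=im[120:240,230:370]
c=np.clip(c.astype(int)*2,0,255).astype(np.uint8)
cv2.imwrite('pics/w8c.png',cv2.resize(c,None,fx=4.5,fy=4.5,interpolation=cv2.INTER_CUBIC))
```

```text
(no output)
```

View pics/w8c.png

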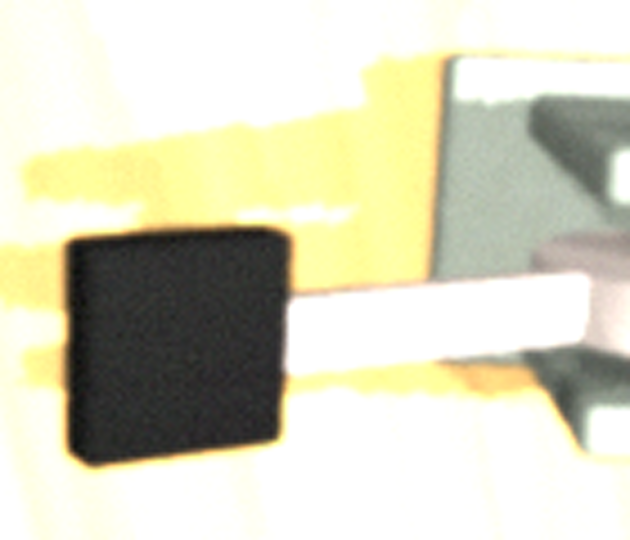

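Run:
```python
from h import *
import pickle
c=pickle.load(open('pics/w8.pkl','rb')); q=lambda u,v,z: onplane('w',(230+u/4.5-.4,120+v/4.5-.4),z,c)
zl,zr=.1726,.1534
TL,TR,BR,BL=q(80,239,zl),q(289,232,zr),q(279,438,zr),q(92,462,zl)
for a,b in ((TL,TR),(TR,BR),(BR,BL),(BL,TL)): d=b-a; print(np.linalg.norm(d),np.arctan2(d[1],d[0]))
print('ctr',(TL+TR+BR+BL)/4,q(183,345,.163))
# arm axis line: mid of arm at pad end and near pivot
a1=q(289,337,.148); a2=q(586,308,.115) ; d=a2-a1; print('arm dir',np.arctan2(d[1],d[0]),a1,a2)
# base left edge z~.0?
for z in (.0,.02,.024): 
    e=q(445,70,z)-q(436,275,z); print('base edge yaw',np.arctan2(e[1],e[0])-np.pi/2, q(445,70,z),q(436,275,z))
```

```text
0.039548031852496814 -0.2709272404857778
0.03785483872039714 -1.808706991907676
0.03739617684660101 2.884306295073666
0.03845388261068996 1.3971837757558474
ctr [ 0.46577976 -0.24022775  0.163     ] [ 0.46487477 -0.24012514  0.163     ]
arm dir -0.23908704235651895 [ 0.48258465 -0.24617612  0.148     ] [ 0.54108195 -0.2604348   0.115     ]
base edge yaw -0.2072629953006453 [ 0.53124918 -0.22218971  0.        ] [ 0.52006065 -0.27539677  0.        ]
base edge yaw -0.20726299530064485 [ 0.52946318 -0.21981663  0.02      ] [ 0.51878049 -0.27061822  0.02      ]
base edge yaw -0.2072629953006464 [ 0.52910599 -0.21934202  0.024     ] [ 0.51852445 -0.26966251  0.024     ]
```

Run:
```python
from h import *
plan([.4605,-.239,.185],-.23)
```

```text
pos [ 0.4771 -0.2413  0.3006] yawy -0.1957 -> delta [-0.001  -0.0166  0.1156]  turn 0.0109
```

```bash
python3 -m handwheel '[{"jaw":0,"delta_pos":[-0.001,-0.0166,0.035],"turn":0.011},{"jaw":0,"delta_pos":[-0.001,-0.0166,0.07],"turn":0.011},{"jaw":0,"delta_pos":[-0.001,-0.0166,0.1],"turn":0.011},{"jaw":0,"delta_pos":[-0.001,-0.0166,0.11],"turn":0.011},{"jaw":0,"delta_pos":[-0.001,-0.0166,0.115],"turn":0.011},{"jaw":0,"delta_pos":[-0.001,-0.0166,0.115],"turn":0.011},{"jaw":0,"delta_pos":[-0.001,-0.0166,0.115],"turn":0.011},{"jaw":0,"delta_pos":[-0.001,-0.0166,0.115],"turn":0.011}]' 40
python3 - <<'E'
from h import *
import pickle
plan([.4605,-.239,.165],-.23)
c=cam('wrist'); im=camera('wrist')[:,:,::-1]; cv2.imwrite('pics/w9.png',im)
E
```

```text
clock: 12.03
position: [0.4614, -0.2408, 0.188]
ee_rot: [0.784, 0.62, 0.0, 0.001]
ft_force: [0.7, 0.2, 0.5]
grip_width: 0.0
pos [ 0.4614 -0.2408  0.188 ] yawy -0.2321 -> delta [ 0.0016 -0.0013  0.023 ]  turn -0.0007
```

View pics/w9.png

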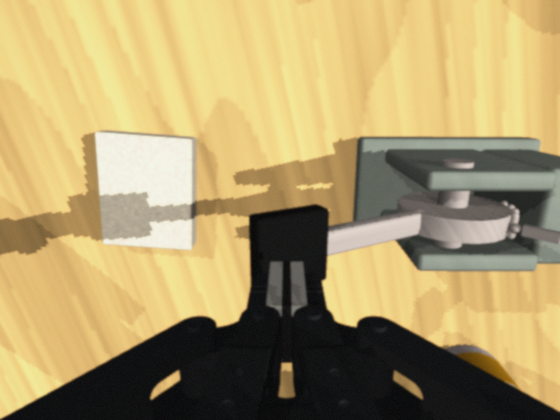

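The fingertips (columns 270–305) are over the middle of the pad (250–327). I'll press in stages, drifting outward with the pad's arc.

```bash
python3 -m handwheel '[{"jaw":0,"delta_pos":[0.001,0,0.01],"turn":0},{"jaw":0,"delta_pos":[0.0015,-0.001,0.02],"turn":0},{"jaw":0,"delta_pos":[0.0015,-0.002,0.027],"turn":0},{"jaw":0,"delta_pos":[0.0015,-0.003,0.034],"turn":0},{"jaw":0,"delta_pos":[0.0015,-0.004,0.041],"turn":0},{"jaw":0,"delta_pos":[0.0015,-0.005,0.048],"turn":0}]'
python3 -m handwheel '[{"jaw":0,"delta_pos":[0,-0.001,0.007],"turn":0},{"jaw":0,"delta_pos":[0,-0.002,0.014],"turn":0},{"jaw":0,"delta_pos":[0,-0.003,0.021],"turn":0},{"jaw":0,"delta_pos":[0,-0.004,0.028],"turn":0},{"jaw":0,"delta_pos":[0,-0.005,0.034],"turn":0}]'
```

```text
clock: 12.58
position: [0.4554, -0.238, 0.1374]
ee_rot: [0.784, 0.62, -0.0, -0.0]
ft_force: [-1.6, -0.3, 4.1]
grip_width: 0.002
clock: 13.0
position: [0.4513, -0.237, 0.1037]
ee_rot: [0.784, 0.62, 0.0, 0.0]
ft_force: [0.9, -0.3, 6.5]
grip_width: 0.0
```

```bash
python3 -m handwheel '[{"jaw":0,"delta_pos":[0,0,0.005],"turn":0},{"jaw":0,"delta_pos":[0,0,0.01],"turn":0},{"jaw":0,"delta_pos":[0,0,0.015],"turn":0}]'
python3 -m handwheel '[{"jaw":0,"delta_pos":[0,0,0.003],"turn":0},{"jaw":0,"delta_pos":[0,0,0.006],"turn":0},{"jaw":0,"delta_pos":[0,0,0.006],"turn":0}]'
python3 -m handwheel '[{"jaw":0,"delta_pos":[0,0,0.002],"turn":0},{"jaw":0,"delta_pos":[0,0,0.002],"turn":0}]'
```

```text
clock: 13.25
position: [0.4516, -0.2371, 0.0892]
ee_rot: [0.784, 0.62, 0.0, 0.001]
ft_force: [0.9, 0.4, 4.9]
grip_width: 0.004
clock: 13.5
position: [0.4515, -0.237, 0.083]
ee_rot: [0.784, 0.62, 0.0, 0.001]
ft_force: [2.0, -0.1, 4.2]
grip_width: 0.002
clock: 13.67
position: [0.4514, -0.237, 0.0813]
ee_rot: [0.784, 0.62, 0.0, 0.0]
ft_force: [1.4, -0.4, 4.8]
grip_width: -0.002
```

```bash
python3 -m handwheel '[{"jaw":0,"delta_pos":[0,0,0.0015],"turn":0},{"jaw":0,"delta_pos":[0,0,0.0025],"turn":0},{"jaw":0,"delta_pos":[0,0,0.0025],"turn":0},{"jaw":0,"delta_pos":[0,0,0.0025],"turn":0}]'
python3 - <<'E'
from h import *
import pickle
c=cam('wrist'); im=camera('wrist')[:,:,::-1]; cv2.imwrite('pics/w10.png',im); pickle.dump(c,open('pics/w10.pkl','wb'))
s=camera('scene')[:,:,::-1]; cv2.imwrite('pics/s10.png',cv2.resize(s[150:290,150:260],None,fx=4,fy=4,interpolation=cv2.INTER_CUBIC))
cv2.imwrite('pics/s10b.png',s)
E
```

```text
clock: 14.0
position: [0.4511, -0.237, 0.0789]
ee_rot: [0.784, 0.62, 0.0, 0.0]
ft_force: [2.5, -0.5, 4.7]
grip_width: -0.0
```

View pics/w10.png

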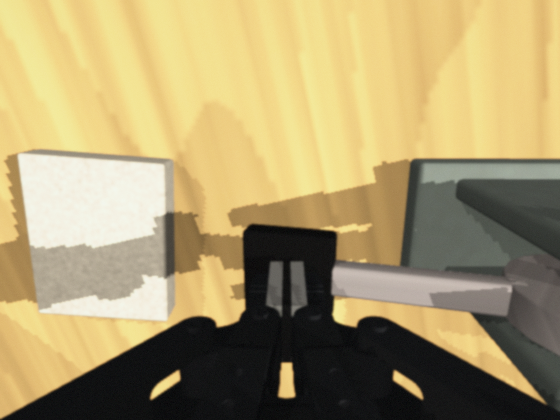

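View pics/s10.png

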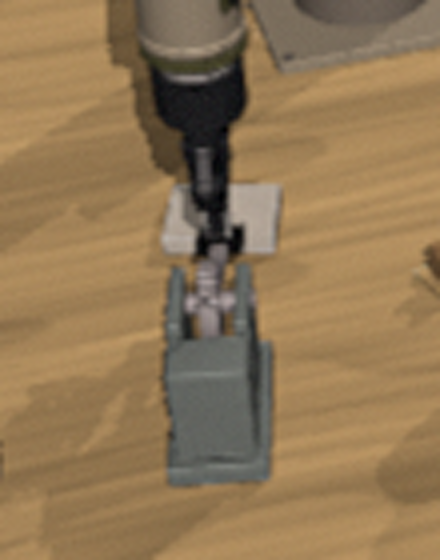

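View pics/s10b.png

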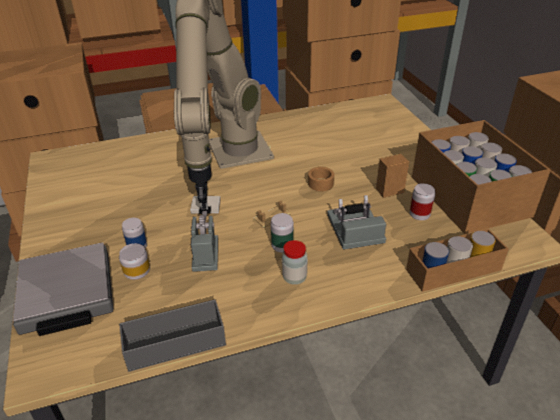

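```bash
python3 - <<'E'
from h import *
import pickle
c=pickle.load(open('pics/w10.pkl','rb'))
for a in (.65,.75,.85):
    t=.5-a; h=.1+.12*np.sin(t)+.006*np.cos(t); 
    L=onplane('w',(246,227),h+.02*np.sin(t),c);Rr=onplane('w',(336,232),h-.02*np.sin(t),c)
    print(a,h,np.linalg.norm((L-Rr)[:2])/ (.04*np.cos(t)))
o=get_obs(); print(o['clock'],o['position'],o['ft_force'])
E
python3 -m handwheel '[{"jaw":0,"delta_pos":[0,0,0],"turn":0},{"jaw":0,"delta_pos":[0,0,0],"turn":0},{"jaw":0,"delta_pos":[0,0,0],"turn":0},{"jaw":0,"delta_pos":[0,0,0],"turn":0},{"jaw":0,"delta_pos":[0,0,0],"turn":0},{"jaw":0,"delta_pos":[0,0,0],"turn":0}]'
```

```text
0.65 0.08800005057078435 0.8606539059351603
0.75 0.07612499941972113 0.9561577594815031
0.85 0.06448849938243012 1.0658251916881287
14.1 [ 0.45108725 -0.23694223  0.07891968] [ 2.15371311 -0.98786147  4.88768089]
clock: 14.6
position: [0.4509, -0.2369, 0.0788]
ee_rot: [0.784, 0.62, 0.0, 0.0]
ft_force: [2.2, 0.2, 4.9]
grip_width: -0.0
```

Run:
```python
from workcell import hand_in
print(hand_in())
```

```text
the job is handed in; nothing more can be done
None
```

I put the roller in the fork clip and let go, then pressed the feed lever to its third click. I handed in at about 14.6 s with the fingers still holding the lever. The hand-in gives no verdict, so these are my own last checks:

- **Roller:** After release and lift, the wrist view put it within about 0.5 mm of the seat and 0.003 rad off its axis. Its shaft measured 116.5 mm at z = 65 mm, which fits being on the slot bottoms. The jaw covered the shaft at both forks. I judged the jaw from the pictures only, as there is no joint reading. The final press on the seated roller reached about 29 N at the wrist.
- **Lever:** The fingertips held steady for over half a second with the tool tip at z = 79 mm and about 4.9 N upward. That puts the pad centre near 76 mm, or 0.75 rad. The pad's apparent width in the wrist view fits 0.75 to 0.79 rad.
- **What I didn't see:** I never saw the 2 N step just past the third click. The force eased as it should and I stopped there, so the angle comes from heights and pictures.
- **Bystanders:** None showed any visible shift in the last scene picture, but I did not measure their positions.

No check failed. The wrist and top cameras disagreed by 3 to 4 mm on where the roller and the clip were. I used the closer wrist view, and the fit bore it out.

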